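# Isolate the gearbox and hold its inspection cover at the marked angle

### The arm

A 7-joint arm with a two-finger parallel gripper is mounted at the origin on a cart in front of the work surface, level with it; the furniture and walls round the work are solid. World frame = base frame: x ahead of the robot, y to its left, z up, the work surface at z = 0. Lengths are in m, angles in rad, forces in N, time in s.
With the tool pointing down it reaches from about 0.4 to 0.85 m from the base axis. Payload 4.5 kg.
Tool frame: the origin (TCP) lies at the very end of the fingers, on their centre line; the grasp point (between the pads) lies 19 mm behind it (r.grip_point_offset is the distance from the TCP to the grasp point, in m); y points along the fingers, x is the direction in which the jaws open and shut, and the axes are right-handed (so a half turn about y gives the same grasp; the last joint's range is limited). The gripper opens to 88 mm and grips with 3 to 60 N. Pads are 18 mm wide; open, the fingers measure 123 mm over their backs; the gripper's body (75 mm by 187 mm) begins 45 mm behind the grasp point.
Start: joints at [1.199, 0.689, -0.195, 1.565, 0.157, 0.902, -0.215], TCP at [0.247, -0.574, 0.239] pointing down, gripper open.
Joint ranges: [-3.01, 3.01], [-0.46, 2.08], [-1.47, 1.51], [0.13, 2.56], [-1, 4.14], [0.04, 2.09], [-2.66, 2.66]. Speed limits (rad/s): [2.57, 2.57, 3.14, 3.14, 3.14, 3.14, 3.14].

### API

Orientations are given as a unit quaternion [x, y, z, w].
In Python, from plant import get_state, snapshot, camera_params, job, r gives the robot as it stands.
- The arm moves only by the tool carry_out, never from a script. Its arguments are lists of equal length, an entry for each row: "offset": the shift along the world's x, y, z in m, a list of three; "twist": the turn about the world's z in degrees. In form: {"offset": [[tx, ty, tz], ...], "twist": [twist, ...]}. A call has 1 to 8 rows; each row shifts and turns the commanded pose from where the row before left it; what a row does not reach is not made up. A row lasts 1/8 s, in which the tool goes at most 62.5 mm and 10.7 degrees, less where a joint would pass 70% of its speed; a pose out of reach is approached as far as the arm can. A call with a gripper value outside its range is refused whole. "grip" is the finger opening in m, from 0 to 0.0881, set as the call begins (left out, the last holds). The fingers move at their own pace and stop on an object; "newtons" is the grip in N (left out, the last holds). Time passes only in rows, so rows that do not move let the fingers close. It gives the time, the measured TCP pose, the force and the opening at its end, in the units of the state.
- get_state(): the state, without advancing time (a new reading comes with each control period).
- snapshot(name): name is "side" or "top" or "wrist"; returns the picture (480x640x3 uint8, red, green, blue); there is no depth.
- camera_params(name): a dict with "camera_matrix" (3x3 intrinsics, pixels), "eye" and "orientation" of the camera in the world. Camera axes: x right, y up, looking along -z (the intrinsics and any distortion apply to the point x, -y, -z); pixel columns grow to the right and rows downward; lengths in m; the calibration is good to about 2 mm. A picture is of the moment at which its call begins: read the wrist's pose just before it. camera_params takes no time and is no camera call; for the wrist camera it gives the pose at the moment of the call.
- job.finish_job(): hands the job in, once; it reports no verdict.
The state is a dict: "clock": time; "q": joint angles; "qd": joint speeds; "joint_torque": joint torques, N m; "tool_pos": TCP position; "eef_rot": TCP orientation; "contact_force": force on the tool from outside, world axes, zero at the start; "moment": the same for the moment, N m; "opening": opening from 0.0 (shut) to 1.0 (fully open).
Only numpy, scipy, OpenCV 4.12 (cv2) and the standard library are available. Lean on these libraries where they do the work, as an engineer would, in place of code of your own. Each camera call takes 0.05 s, during which the arm holds its last target. There are 200 camera calls.

### The job

Make the gearbox safe for inspection: first push the red isolator lever over, away from the robot, until it tips right over into its off position, with the gearbox cover still shut. Then lift the blue hinged cover by its black bar handle until its white-edged side lines up with the red pointer on the angle plate, and keep holding it still there: the cover falls shut if let go, so the program finishes with the gripper still holding the cover up. Do not push the pointer along its scale, and do not disturb the oil can or the small brown bottle.

Things in the scene. Friction and masses are not known exactly. Their poses are not given: they have to be found in the camera images.
- gearbox: grey gear case fixed on the bench, an open-topped box 170 mm (x) by 180 mm (y), 90 mm high, with two gears inside, closed by the blue cover. Origin: centre of its underside; x points to its rear (hinge side, away from the robot when its yaw is 0), y to its left, z up. On its right flank (y about -0.10 in this frame) stands an aluminium arc-shaped angle plate about 5 mm thick, centred on the hinge axis, radius 114 to 136 mm, rising to about 0.22 m above the bench.
- cover_hinge (a point): middle of the cover's hinge axis, at the rear top rim of the gear case: 85 mm behind its centre and 90 mm above the bench. Fixed to the gear case; its y axis is the hinge axis. The axes are those of the gear case.
- cover_handle (a point): centre of the cover's bar handle: a round black bar 12 mm thick, parallel to the gearbox's y axis, with 80 mm clear between its two arms. With the cover shut it lies 215 mm in front of (towards -x of the gear case) and 18 mm above the hinge axis, so 108 mm above the bench, with a free gap of about 35 mm between the bar and the cover's front edge and about 100 mm of free height below the bar. The point moves and tilts with the cover: its x and z axes turn with it.
- cover (a joint): opening angle of the cover: 0 shut (lying level on the case), grows as its front edge is lifted, stops at 1.3 rad. The cover weighs 0.4 to 0.85 kg and falls shut from any angle if let go; the hinge is free.
- pointer_tip (a point): red pointer clamped on the angle plate at 147 mm from the hinge axis and 102 mm to the right of the gear case's middle plane: its round knob, 16 mm across. Seen from the hinge axis, its slope shows the marked angle. It slides along the plate if pushed with a few newtons.
- pointer (a joint): marked angle, in the same measure as the cover's angle: the cover is at the mark when joint cover equals joint pointer. Somewhere between 0.4 and 1.0 rad.
- isolator: grey isolator box with a yellow top, fixed on the bench beside the gearbox (on either side), 100 mm (x) by 70 mm (y), 53 mm high. Origin: centre of its underside; x points away from the robot when its yaw is 0, the direction in which the lever is pushed to switch off.
- lever_knob (a point): centre of the red round knob (26 mm across) at the tip of the isolator lever. The lever, 85 mm from its pivot to the knob centre, turns about the isolator's y axis; the pivot is on the middle of the box, 48 mm above the bench. On: it leans 0.55 rad to -x of the isolator, the knob 120 mm above the bench; upright: knob 133 mm above the bench.
- isolator_lever (a joint): lever angle: 0 on (leaning towards the robot, red dot), 0.55 upright, 1.1 off (leaning away, green dot). The lever is top-heavy: beyond upright it tips on to the end by itself and rests there; about 1 N at the knob pushes it over.
- oil_can_mid (a point): copper pump oil can, 64 mm across, 125 mm high, loose, leave it alone. Point 50 mm above its base.
- glue_bottle_mid (a point): small brown bottle with a white cap, 36 mm across, 75 mm high, loose, leave it alone. Its centre.

How it is judged:
By the outcome, as a careful person would: the job done as asked, in the order asked, and still so for the second after the job is handed in, while the arm keeps its last pose, push and grip.
It also fails if it takes over 46 s, if anything falls off the work surface, if the arm or the gripper's body presses on something with over 40 N, if the wrist force passes 120 N, or if a joint passes its speed limit or range.

## Working session

There is one attempt and no reset: what is moved stays moved. The work goes in short steps, Python scripts to look and compute and a tool call to move; the robot and the scene stay as the last step left them, time stands still between calls to the robot, and variables do not carry over. Pictures are saved under pics/ and viewed, about 8 in all and at most 12, crops included, and the job is handed in when it is done.

Besides the shell and the picture viewer there is one more tool, called after ">>>" as a command line: name --pt "numbers of a row" for each row, then --argument value for the rest. carry_out: Moves the arm, as the interface text tells. Its arguments: {"type":"object","properties":{"offset":{"type":"array"},"twist":{"type":"array"},"grip":{"type":"number"},"newtons":{"type":"number"}},"required":["offset","twist"]}

```bash
ls; mkdir -p pics; python3 - <<'E'
from plant import get_state, snapshot, camera_params, job, r
import cv2,numpy as np
s=get_state(); print(s)
a=[]
for n in ["side","top"]:
    im=snapshot(n); cv2.imwrite(f"pics/{n}0.png",im[:,:,::-1])
    p=camera_params(n); print(n,p)
print(r.grip_point_offset)
E
```

```text
pics
{'clock': 0.0, 'q': array([ 1.19879177,  0.68996238, -0.19452759,  1.56634936,  0.1573266 ,
        0.90250398, -0.21509638]), 'qd': array([-4.10273883e-04,  5.75473938e-04, -9.55756378e-04, -1.55776508e-03,
       -5.30774661e-04, -7.18510685e-05, -1.06113827e-03]), 'joint_torque': array([ 2.65002818e-04, -5.27549100e+01, -1.26667354e+00, -1.53425092e+01,
       -5.26529015e-02,  6.62080856e-03,  1.91033205e-04]), 'tool_pos': array([ 0.24642719, -0.57367637,  0.23792245]), 'eef_rot': array([-0.59021111,  0.38951877, -0.38838554,  0.59083217]), 'contact_force': array([0.25298205, 0.14225791, 0.63969044]), 'moment': array([0.02816091, 0.0368872 , 0.01729966]), 'opening': 0.995971694633918}
side {'camera_matrix': array([[560.25440353,   0.        , 326.7363456 ],
       [  0.        , 560.25440353, 239.53643833],
       [  0.        ,   0.        ,   1.        ]]), 'eye': array([0.36977053, 0.80702642, 0.63612907]), 'orientation': array([-0.05587961,  0.45443326,  0.88300031, -0.103336  ])}
top {'camera_matrix': array([[567.62015214,   0.        , 317.47598036],
       [  0.        , 567.62015214, 232.93679883],
       [  0.        ,   0.        ,   1.        ]]), 'eye': array([0.37723769, 0.10185282, 1.008469  ]), 'orientation': array([ 0.06025007, -0.07017841, -0.69607614,  0.7119852 ])}
0.0187
```

View pics/side0.png

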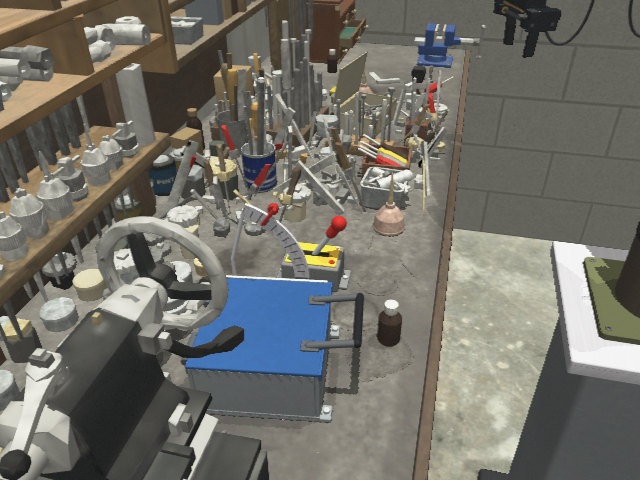

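View pics/top0.png

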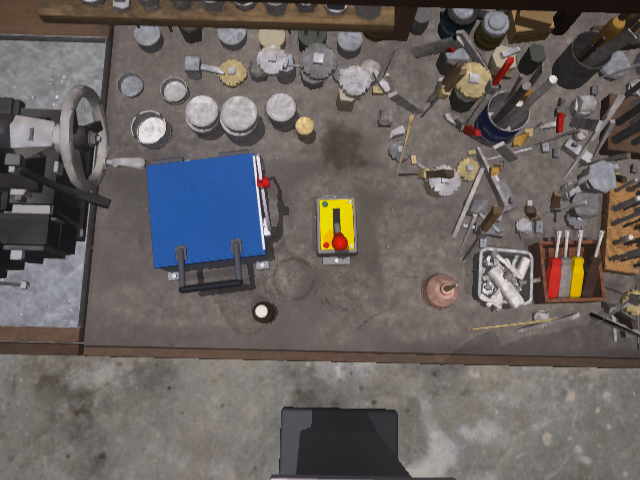

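The top view shows the gearbox at about (150–265, 155–270) with its handle bar at about (210, 287) and the pointer at (263, 183). The isolator is at (337, 225) with its knob at (340, 242), the bottle is at (263, 311) and the can at (440, 290). In the side view the lever knob is at (338, 223) and the pointer at (272, 210).

```bash
cat > h.py <<'E'
import numpy as np, cv2
from scipy.spatial.transform import Rotation as R
def ray(p,uv):
    K=p["camera_matrix"]; d=np.linalg.solve(K,[uv[0],uv[1],1.]); d=R.from_quat(p["orientation"]).apply([d[0],-d[1],-d[2]])
    return np.array(p["eye"]),d/np.linalg.norm(d)
def plane(p,uv,z):
    o,d=ray(p,uv); return o+d*(z-o[2])/d[2]
def tri(rays):
    A=sum(np.eye(3)-np.outer(d,d) for o,d in rays); b=sum((np.eye(3)-np.outer(d,d))@o for o,d in rays)
    x=np.linalg.solve(A,b); return x,[np.linalg.norm(np.cross(x-o,d)) for o,d in rays]
def proj(p,X):
    c=R.from_quat(p["orientation"]).inv().apply(np.array(X)-p["eye"]); q=p["camera_matrix"]@[c[0],-c[1],-c[2]]; return q[:2]/q[2]
def blobs(im,lo,hi,box,mn=15):
    hsv=cv2.cvtColor(im,cv2.COLOR_RGB2HSV); m=cv2.inRange(hsv,np.array(lo),np.array(hi))
    if lo[0]==0: m|=cv2.inRange(hsv,np.array([170,lo[1],lo[2]]),np.array([180,hi[1],hi[2]]))
    k=np.zeros_like(m); x0,y0,x1,y1=box; k[y0:y1,x0:x1]=m[y0:y1,x0:x1]
    n,l,s,c=cv2.connectedComponentsWithStats(k)
    return [(c[i].round(1),s[i]) for i in range(1,n) if s[i][4]>=mn],k
E
python3 - <<'E'
from h import *
from plant import camera_params
P={n:camera_params(n) for n in("top","side")}
T=cv2.imread("pics/top0.png")[:,:,::-1].copy(); S=cv2.imread("pics/side0.png")[:,:,::-1].copy()
red=([0,150,70],[8,255,255])
print("redT",blobs(T,*red,(240,150,370,280))[0]); print("redS",blobs(S,*red,(220,160,360,280))[0])
b,m=blobs(T,[100,120,60],[125,255,255],(130,130,300,290),2000); print(b)
c=max(cv2.findContours(m,0,2)[0],key=cv2.contourArea); print(cv2.minAreaRect(c)); q=cv2.approxPolyDP(c,6,True)[:,0]
for u in q: print(u,plane(P["top"],u,.095).round(3))
b,m=blobs(T,[22,150,100],[35,255,255],(300,170,380,280),100); print("yel",b)
c=max(cv2.findContours(m,0,2)[0],key=cv2.contourArea); bx=cv2.boxPoints(cv2.minAreaRect(c))
for u in bx: print(u,plane(P["top"],u,.053).round(3))
for n,u,z in(("bottle",(263,311),.075),("can",(440,290),.06),("bar",(181,291),.114),("bar",(242,284),.114)): print(n,plane(P["top"],u,z).round(3))
k=6
cv2.imwrite("pics/c1.png",np.hstack([cv2.resize(T[150:300,140:280],None,fx=3,fy=3,interpolation=2)[:450],cv2.resize(S[190:300,220:360],(370,450),interpolation=2)])[:,:,::-1])
E
```

```text
redT [(array([262.9, 182. ]), array([257, 175,  13,  13, 111], dtype=int32)), (array([339.1, 241.7]), array([332, 233,  16,  18, 212], dtype=int32)), (array([325.9, 245. ]), array([324, 243,   5,   5,  20], dtype=int32))]
redS [(array([261.8, 174.8]), array([254, 164,  17,  22, 139], dtype=int32)), (array([270.7, 211.6]), array([261, 203,  18,  23, 139], dtype=int32)), (array([335.9, 226. ]), array([327, 216,  19,  22, 263], dtype=int32)), (array([331.1, 261.5]), array([329, 260,   5,   4,  15], dtype=int32))]
[(array([203.4, 209. ]), array([  147,   153,   119,   115, 10748], dtype=int32))]
((203.95994567871094, 210.15042114257812), (103.4067153930664, 112.21367645263672), 83.46337127685547)
[253 153] [0.682 0.202 0.095]
[147 165] [0.656 0.377 0.095]
[154 267] [0.486 0.353 0.095]
[177 265] [0.49  0.316 0.095]
[179 244] [0.524 0.315 0.095]
[186 245] [0.523 0.304 0.095]
[185 264] [0.492 0.304 0.095]
[233 258] [0.503 0.227 0.095]
[229 240] [0.533 0.235 0.095]
[237 237] [0.538 0.222 0.095]
[241 257] [0.505 0.214 0.095]
[265 254] [0.511 0.175 0.095]
yel [(array([335.9, 221.4]), array([ 319,  199,   35,   51, 1166], dtype=int32))]
[318.87466 199.739  ] [0.614 0.089 0.053]
[352.13998 198.7606 ] [0.618 0.031 0.053]
[353.59982 248.39412] [0.531 0.028 0.053]
[320.3345  249.37251] [0.528 0.085 0.053]
bottle [0.42  0.177 0.075]
can [ 0.462 -0.117  0.06 ]
bar [0.447 0.303 0.114]
bar [0.46  0.208 0.114]
```

View pics/c1.png

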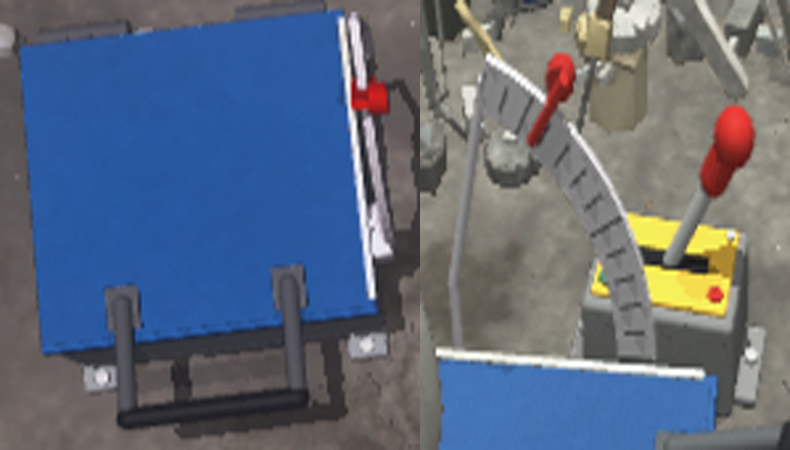

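The crop shows the pointer knob at top (265, 182) and side (275, 205), the lever knob at top (340, 241) and side (339, 223), and the white-edged side of the cover next to the angle plate.

```bash
python3 - <<'E'
from h import *
from plant import camera_params
P={n:camera_params(n) for n in("top","side")}
f=lambda a,b: tri([ray(P["top"],a),ray(P["side"],b)])
pt,e=f((265,182.3),(274.9,205.4)); kn,e2=f((340,241.5),(339.2,223)); print("pointer",pt,e,"knob",kn,e2)
# gearbox frame from blue cover corners + bar
FL,RL=np.array([.486,.353]),np.array([.656,.377]); FR,RR=np.array([.511,.175]),np.array([.682,.202])
yaw=np.mean([np.arctan2(*(RL-FL)[::-1]),np.arctan2(*(RR-FR)[::-1]),np.arctan2(*(FL-FR)[::-1])-np.pi/2,np.arctan2(.303-.208,.447-.46)-np.pi/2])
print("yaw",yaw,np.linalg.norm(FL-FR),np.linalg.norm(RL-FL))
bar=np.array([.4535,.2555]); ex=np.array([np.cos(yaw),np.sin(yaw)]); ey=np.array([-ex[1],ex[0]])
h1=bar+.215*ex; c=(FL+RL+FR+RR)/4; h2=c+.085*ex
print("hinge from bar",h1,"from cover",h2)
for h in(h1,h2):
    d=pt[:2]-h; a,b=d@ex,d@ey; print("ptr in hinge frame",a,b,pt[2]-.09,"r",np.hypot(a,pt[2]-.09),"ang",np.arctan2(pt[2]-.09,-a))
E
```

```text
pointer [0.59913489 0.16974521 0.21523506] [np.float64(0.0010079241674192379), np.float64(0.001007924167419579)] knob [0.53087815 0.05512385 0.121014  ] [np.float64(0.0006339030860067785), np.float64(0.0006339030860066733)]
yaw 0.1430964043648486 0.1797470444819608 0.1716857594560481
hinge from bar [0.66630252 0.28616084] from cover [0.66788123 0.28887173]
ptr in hinge frame -0.08308298493537694 -0.10564708924002474 0.12523506475331422 r 0.15028840217907327 ang 0.985047344982459
ptr in hinge frame -0.085032153258654 -0.10810513293277728 0.12523506475331422 r 0.15137466277937675 ang 0.9743172153813231
```

>>> carry_out --pt "0.016 0.039 0" --pt "0.016 0.039 0" --pt "0.016 0.039 0" --pt "0.016 0.039 0" --pt "0.016 0.039 0" --pt "0.016 0.039 0" --pt "0.016 0.039 0" --pt "0.016 0.039 0" --twist '[9.3, 9.3, 9.3, 9.3, 9.3, 9.3, 9.3, 9.3]' --grip 0 --newtons 20

```text
clock: 1.1
tool_pos: [0.375, -0.261, 0.2386]
eef_rot: [-0.705, -0.049, 0.049, 0.705]
contact_force: [1.9, -0.5, -1.0]
opening: 0.116
```

>>> carry_out --pt "0.013 0.039 0" --pt "0.013 0.039 0" --pt "0.013 0.039 0" --pt "0.013 0.039 0" --pt "0.013 0.039 0" --pt "0.013 0.039 0" --pt "0.013 0.039 0" --pt "0.006 0.039 0" --twist '[0, 0, 0, 0, 0, 0, 0, 0]'

```text
clock: 2.1
tool_pos: [0.4722, 0.0511, 0.2385]
eef_rot: [-0.705, -0.047, 0.047, 0.706]
contact_force: [0.1, -0.2, -0.8]
opening: 0.005
```

```bash
python3 - <<'E'
from h import *
from plant import get_state, snapshot, camera_params
s=get_state(); print(s["clock"],s["tool_pos"],R.from_quat(s["eef_rot"]).as_matrix().round(3),s["q"].round(2),s["contact_force"],s["opening"])
p=camera_params("wrist"); im=snapshot("wrist"); cv2.imwrite("pics/w1.png",im[:,:,::-1]); print(p, proj(p,(.531,.055,.121)))
E
```

```text
2.1 [0.47223563 0.0510631  0.23854031] [[ 0.991  0.    -0.133]
 [ 0.133  0.     0.991]
 [ 0.    -1.     0.   ]] [ 0.13  0.53 -0.52  1.99  0.39  0.71 -0.49] [ 0.10361419 -0.19634884 -0.78145917] 0.004743991245034701
{'camera_matrix': array([[353.40754519,   0.        , 313.31986662],
       [  0.        , 353.40754519, 237.86873497],
       [  0.        ,   0.        ,   1.        ]]), 'eye': array([0.46249654, 0.11684307, 0.38411964]), 'orientation': array([-0.13374716, -0.00947058,  0.06611133,  0.98876251])} [390.34394133 235.21039245]
```

View pics/w1.png

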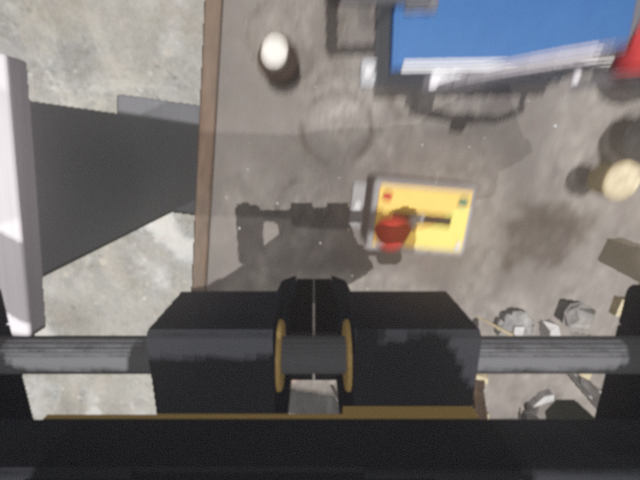

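The wrist view shows the lever knob at about (392, 231). The projection gave (390, 235), so they agree to within a few millimetres. Next I go down behind the knob and push.

>>> carry_out --pt "0 0.002 -0.035" --pt "0 0.002 -0.035" --pt "0 0 -0.035" --pt "0 0 -0.025" --pt "0.01 0 0" --pt "0.012 0.0005 0" --pt "0.012 0.0005 0" --pt "0.012 0.0005 0" --twist '[0, 0, 0, 0, 0, 0, 0, 0]'

```text
clock: 3.15
tool_pos: [0.5184, 0.055, 0.1095]
eef_rot: [0.706, 0.047, -0.047, -0.706]
contact_force: [-3.1, -0.1, 2.3]
opening: 0.0
```

>>> carry_out --pt "0.012 0.001 0" --pt "0.012 0.001 0" --pt "0.012 0.001 0" --pt "0.012 0.001 0" --pt "0.008 0 0" --pt "0.004 0 0" --pt "0 0 0" --pt "0 0 0" --twist '[0, 0, 0, 0, 0, 0, 0, 0]'

```text
clock: 4.15
tool_pos: [0.5773, 0.0592, 0.1087]
eef_rot: [0.706, 0.047, -0.047, -0.705]
contact_force: [0.2, 0.4, 0.2]
opening: 0.007
```

```bash
python3 - <<'E'
from h import *
from plant import get_state, snapshot, camera_params
s=get_state(); print(s["clock"],s["tool_pos"],s["contact_force"])
P={n:camera_params(n) for n in("top","side")}
S=snapshot("side"); cv2.imwrite("pics/s2.png",S[:,:,::-1])
red=([0,150,70],[8,255,255])
print(blobs(S,*red,(220,160,380,290))[0])
for x in(.531,.575,.62): print(x,proj(P["side"],(x,.057,.12 if x!=.575 else .133)))
cv2.imwrite("pics/s2c.png",cv2.resize(S[150:300,220:400],None,fx=3,fy=3)[:,:,::-1])
E
```

```text
4.15 [0.57728749 0.05921744 0.10871098] [0.17295581 0.37649337 0.18741134]
[(array([377.2, 161.4]), array([375, 160,   5,   4,  18], dtype=int32)), (array([270.7, 211.6]), array([261, 203,  18,  23, 138], dtype=int32)), (array([288.8, 221.3]), array([280, 211,  19,  23, 256], dtype=int32))]
0.531 [339.25359331 224.1979194 ]
0.575 [313.28833639 214.29308733]
0.62 [287.50938232 217.4997738 ]
```

View pics/s2c.png

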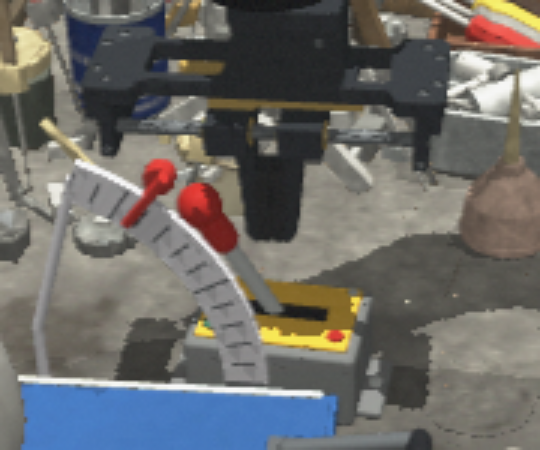

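The lever has tipped right over: the knob is at side (289, 221), against (288, 217) expected for off. The pointer has not moved and is still at (271, 212). Next is the handle.

>>> carry_out --pt "-0.004 0 0.04" --pt "-0.004 0 0.04" --pt "-0.016 0.02 0.05" --pt "-0.025 0.04 0" --pt "-0.025 0.04 0" --pt "-0.025 0.04 0" --pt "-0.025 0.04 0" --pt "0 0.016 0" --twist '[0, 0, 0, 0, 0, 0, 0, 0]' --grip 0.03

```text
clock: 5.2
tool_pos: [0.4512, 0.2581, 0.2392]
eef_rot: [-0.705, -0.049, 0.05, 0.706]
contact_force: [0.2, 0.2, 0.9]
opening: 0.345
```

>>> carry_out --pt "0 0 -0.02" --pt "0 0 0" --twist '[0, 0]'

```text
clock: 5.45
tool_pos: [0.4535, 0.2539, 0.2177]
eef_rot: [0.706, 0.046, -0.048, -0.705]
contact_force: [0.0, 0.1, -0.1]
opening: 0.344
```

```bash
python3 - <<'E'
from h import *
from plant import get_state, snapshot, camera_params
s=get_state(); print(s["clock"],s["tool_pos"],s["contact_force"],s["opening"]*.0881)
p=camera_params("wrist"); im=snapshot("wrist"); cv2.imwrite("pics/w3.png",im[:,:,::-1])
for u in((.447,.303,.108),(.460,.208,.108),(.599,.170,.215)): print(proj(p,u))
E
```

```text
5.45 [0.45350132 0.25391476 0.21772607] [ 0.04583368  0.14420534 -0.08780839] 0.030266539063747964
[314.64730479 164.98502592]
[314.85389835 289.97933749]
[564.84222735 470.13357235]
```

View pics/w3.png

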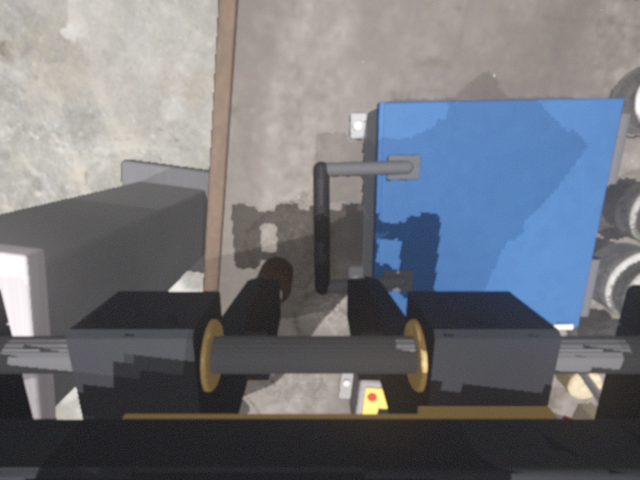

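The wrist view shows the bar at about x = 321, rows 165–290. That is about 6 px right of the projection, so the bar is roughly 4–5 mm further in +x. The bottle shows at (280, 275), to the left of the gripper.

```bash
python3 - <<'E'
from h import *
from plant import camera_params
p=camera_params("wrist"); q=camera_params("top"); s=camera_params("side")
print("wrist",plane(p,(321,167),.108),plane(p,(322,288),.108))
T=cv2.imread("pics/top0.png",0); S=cv2.imread("pics/side0.png",0)
for u in(190,210,230): print(u,T[276:298,u])
for v in(305,320,335): print(v,S[v,350:370])
print("top",plane(q,(181,290),.108),plane(q,(242,283.5),.108))
E
```

```text
wrist [0.45226782 0.30256151 0.108     ] [0.46590274 0.2105179  0.108     ]
190 [ 84  85  87  88  97 104 104 106  86  50  35  44  50  45  37  32  84 107
 107 105 105 108]
210 [ 86  87  96 101  98  97  68  33  38  48  48  40  34  37  49  56  55  56
  57  88 106 107]
230 [ 88  87  88  72  44  36  44  53  46  37  32  40  49  48  48  49  50  76
  92  98 102  99]
305 [129 131 133 129 107  60  42  47  49  51  49  47  42  85 114 119 117 115
 117 116]
320 [152 161 163 138  75  43  45  49  51  49  45  43  58 126 131 129 132 134
 136 135]
335 [125 120 100  57  41  48  49  46  49  46  44  40 104 118 117 115 119 127
 125 125]
top [0.44884872 0.30436404 0.108     ] [0.46128167 0.20877829 0.108     ]
```

>>> carry_out --pt "0.0045 0.002 -0.02" --pt "0 0 -0.03" --pt "0 0 -0.03" --pt "0 0 -0.03" --pt "0 0 -0.019" --pt "0 0 0" --twist '[0.7, 0, 0, 0, 0, 0]'

```text
clock: 6.25
tool_pos: [0.4584, 0.2564, 0.0892]
eef_rot: [0.706, 0.051, -0.052, -0.705]
contact_force: [0.3, 0.3, 0.6]
opening: 0.34
```

>>> carry_out --pt "0 0 0" --pt "0 0 0" --pt "0 0 0" --pt "0 0 0" --twist '[0, 0, 0, 0]' --grip 0 --newtons 25

```text
clock: 6.75
tool_pos: [0.4588, 0.2575, 0.0907]
eef_rot: [-0.705, -0.052, 0.051, 0.705]
contact_force: [-1.3, -0.3, 6.6]
opening: 0.119
```

```bash
python3 - <<'E'
import numpy as np
t=np.linspace(0,.93,17)
d=.215-(.215*np.cos(t)-.018*np.sin(t)); z=.215*np.sin(t)+.018*np.cos(t)
o=np.c_[np.diff(d)*.9895,np.diff(d)*.1445,np.diff(z)]
print(o.round(4).tolist())
E
```

```text
[[0.0014, 0.0002, 0.0125], [0.0021, 0.0003, 0.0124], [0.0028, 0.0004, 0.0122], [0.0035, 0.0005, 0.012], [0.0042, 0.0006, 0.0118], [0.0049, 0.0007, 0.0115], [0.0055, 0.0008, 0.0112], [0.0062, 0.0009, 0.0109], [0.0068, 0.001, 0.0105], [0.0074, 0.0011, 0.0101], [0.0079, 0.0012, 0.0096], [0.0085, 0.0012, 0.0092], [0.009, 0.0013, 0.0086], [0.0095, 0.0014, 0.0081], [0.0099, 0.0014, 0.0075], [0.0103, 0.0015, 0.0069]]
```

>>> carry_out --pt "0.0014 0.0002 0.0125" --pt "0.0021 0.0003 0.0124" --pt "0.0028 0.0004 0.0122" --pt "0.0035 0.0005 0.012" --pt "0.0042 0.0006 0.0118" --pt "0.0049 0.0007 0.0115" --pt "0.0055 0.0008 0.0112" --pt "0.0062 0.0009 0.0109" --twist '[0, 0, 0, 0, 0, 0, 0, 0]'

```text
clock: 7.75
tool_pos: [0.4903, 0.2621, 0.185]
eef_rot: [-0.705, -0.052, 0.051, 0.706]
contact_force: [8.6, 3.4, -9.2]
opening: 0.121
```

>>> carry_out --pt "0.0068 0.001 0.0105" --pt "0.0074 0.0011 0.0101" --pt "0.0079 0.0012 0.0096" --pt "0.0085 0.0012 0.0092" --pt "0.009 0.0013 0.0086" --pt "0.0095 0.0014 0.0081" --pt "0.0099 0.0014 0.0075" --pt "0.0103 0.0015 0.0069" --twist '[0, 0, 0, 0, 0, 0, 0, 0]'

```text
clock: 8.75
tool_pos: [0.5593, 0.2723, 0.2522]
eef_rot: [-0.705, -0.052, 0.052, 0.706]
contact_force: [12.5, 8.4, -25.3]
opening: 0.113
```

>>> carry_out --pt "0 0 0" --pt "0 0 0" --twist '[0, 0]'

```text
clock: 9.0
tool_pos: [0.5588, 0.2722, 0.2518]
eef_rot: [-0.705, -0.051, 0.052, 0.706]
contact_force: [11.5, 7.3, -22.5]
opening: 0.119
```

```bash
python3 - <<'E'
from h import *
from plant import get_state, snapshot, camera_params
s=get_state(); print(s["clock"],s["tool_pos"],s["contact_force"],s["opening"]*.0881)
for n in("side","top","wrist"): im=snapshot(n); cv2.imwrite(f"pics/{n}4.png",im[:,:,::-1])
S=cv2.imread("pics/side4.png");T=cv2.imread("pics/top4.png")
cv2.imwrite("pics/c4.png",np.hstack([cv2.resize(T[130:250,150:290],(466,400),interpolation=2),cv2.resize(S[140:320,190:340],(333,400),interpolation=2)]))
E
```

```text
9.0 [0.55879    0.27222758 0.25180505] [ 11.53267368   7.31979593 -22.46902107] 0.010446507964387213
```

View pics/c4.png

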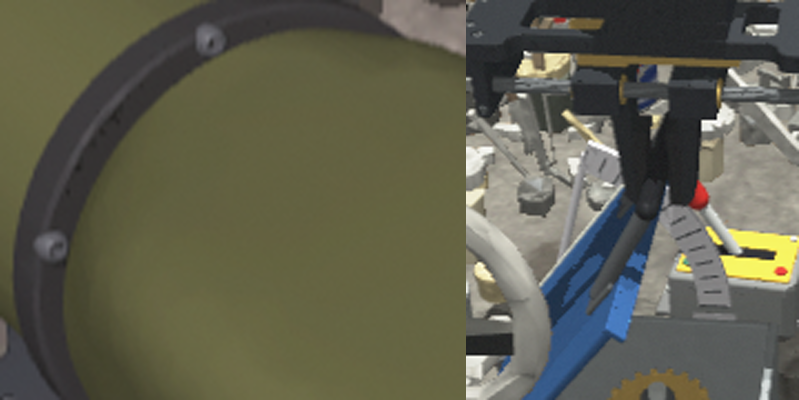

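The top view is blocked by the arm. In the side view the cover is up with the bar held, and the pointer knob is still visible beside the finger. Next I view the full-resolution side crop and the wrist picture together.

```bash
python3 - <<'E'
import cv2,numpy as np
S=cv2.imread("pics/side4.png");W=cv2.imread("pics/wrist4.png")
cv2.imwrite("pics/c5.png",np.hstack([cv2.resize(S[170:420,170:330],(384,600),interpolation=2),np.vstack([cv2.resize(W,(416,312)),np.zeros((288,416,3),np.uint8)])]))
E
```

```text
(no output)
```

View pics/c5.png

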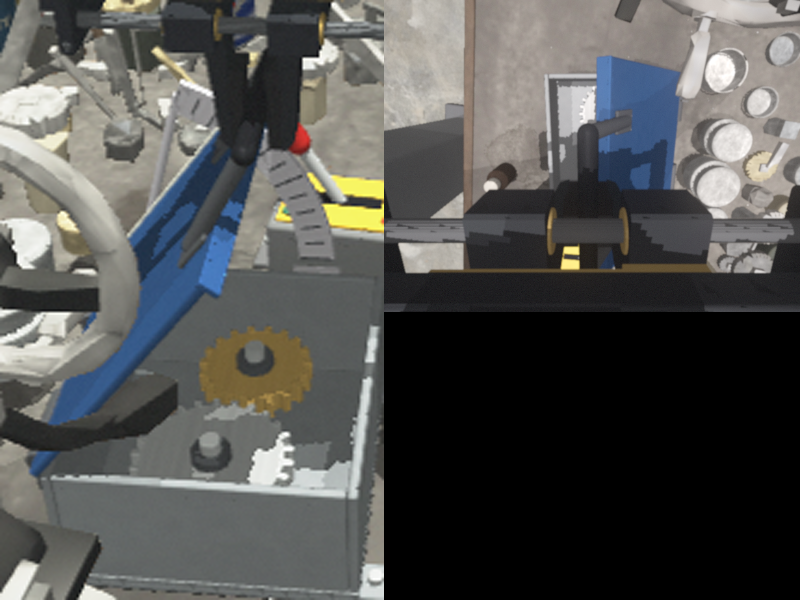

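This picture corrects my last reading: the red knob beside the finger is the lever's, and the pointer is hidden behind the finger. The near front corners of the cover are at side px (253, 290) for the top face and (262.5, 294) for the underside. The rear corner is at about (185, 366). I'll work out the pointer and cover angles in a common frame.

```bash
cat > fit.py <<'E'
from h import *
from plant import camera_params
from scipy.optimize import least_squares
P={n:camera_params(n) for n in("top","side")}
red=([0,120,60],[9,255,255])
K={}
for n,box in(("top",(250,168,275,195)),("side",(255,195,285,232))):
    im=cv2.imread(f"pics/{n}0.png")[:,:,::-1].copy(); m=blobs(im,*red,box,60)[1]
    d=cv2.distanceTransform(cv2.resize(m,None,fx=4,fy=4),cv2.DIST_L2,5); _,r,_,l=cv2.minMaxLoc(d); K[n]=((np.array(l)-1.5)/4); print(n,"knob",K[n],"r px",r/4)
def W(g,a,b,z,): return np.array([g[0]+a*np.cos(g[2])-b*np.sin(g[2]),g[1]+a*np.sin(g[2])+b*np.cos(g[2]),z])
# g: hinge x,y,yaw
def res(v,full=False):
    g,tp=v[:3],v[3]; o={"top":v[4:7],"side":v[7:10]}
    pr=lambda n,X: proj({**P[n],"eye":P[n]["eye"]+o[n]},X)
    e=[]
    X=W(g,-.147*np.cos(tp),-.102,.09+.147*np.sin(tp))
    for n in P: e+=list(pr(n,X)-K[n])
    for n,uv in(("top",(190,288.2)),("top",(210,285.6)),("top",(230,283.0)),("side",(358.9,305)),("side",(358,320)),("side",(357.3,335))):
        A,B=pr(n,W(g,-.215,-.04,.108)),pr(n,W(g,-.215,.04,.108)); t=(B-A)/np.linalg.norm(B-A); w=np.array(uv)-A; e.append(t[0]*w[1]-t[1]*w[0])
    M=pr("top",W(g,-.215,0,.108)); e.append((M[0]-211.5)/1.)
    return np.r_[np.array(e),v[4:]/.0015]
s=least_squares(res,[.67,.287,.143,.97]+[0]*6)
J=s.jac; C=np.linalg.inv(J.T@J); print(s.x.round(4),"sd",np.sqrt(np.diag(C))[:4].round(4)); print(s.fun.round(2))
g=s.x[:3]; ps={**P["side"],"eye":P["side"]["eye"]+s.x[7:10]}
np.save("g.npy",s.x)
# cover corners in plane y'=w : closed & open, side view
n3=np.array([-np.sin(g[2]),np.cos(g[2]),0])
def onplane(uv,w):
    o,d=ray(ps,uv); h=np.array([g[0],g[1],.09]); t=((h-o)@n3+w)/(d@n3); q=o+d*t-h; return q[:2]@[np.cos(g[2]),np.sin(g[2])],q[2]
for w in(.088,.09,.092):
    c0=onplane((325,371),w); c1=onplane((253.3,290),w); c2=onplane((262.5,293.7),w); r0=onplane((184.6,365.8),w)
    f=lambda c:np.arctan2(c[1],-c[0])
    print(w,np.round([c0,c1,c2,r0],4).tolist(),"angles",f(c0),f(c1),f(c2),"cover",f(c1)-f(c0))
E
python3 fit.py
```

```text
top knob [264.125 182.625] r px 4.943024158477783
side knob [272.625 208.375] r px 5.75
[ 6.721e-01  2.837e-01  1.284e-01  9.571e-01  1.400e-03 -0.000e+00
  2.000e-04 -1.400e-03  0.000e+00 -5.000e-04] sd [0.0012 0.0021 0.0122 0.0122]
[-0.3  -0.5   0.37  0.35 -0.64 -0.15  0.33  0.66  0.24 -0.39  0.4   0.95
 -0.    0.15 -0.95  0.   -0.36]
0.088 [[-0.179, 0.0069], [-0.0984, 0.1324], [-0.1086, 0.1278], [0.0028, -0.0045]] angles 0.03865371085452847 0.9315351904751779 0.8661948495376192 cover 0.8928814796206493
0.09 [[-0.1792, 0.0092], [-0.099, 0.1341], [-0.1092, 0.1296], [0.0018, -0.0021]] angles 0.051368477866746254 0.9350456086358059 0.8705894456283465 cover 0.8836771307690596
0.092 [[-0.1795, 0.0115], [-0.0996, 0.1359], [-0.1097, 0.1313], [0.0008, 0.0002]] angles 0.06403338786624584 0.9384827463866898 0.8748964962815591 cover 0.874449358520444
```

The first fit puts the pointer at about 0.957 rad and the cover at about 0.88–0.93. The 25 N pull means the bar has slid slightly in the pads, so I'll relieve that and re-measure from the bar end, also checking whether the wrist camera can see the white edge and pointer.

>>> carry_out --pt "0.0014 0.0008 -0.002" --pt "0 0 0" --pt "0 0 0" --twist '[0, 0, 0]'

```text
clock: 9.52
tool_pos: [0.5593, 0.2723, 0.252]
eef_rot: [0.705, 0.051, -0.052, -0.705]
contact_force: [4.4, 2.7, -12.1]
opening: 0.11
```

```bash
python3 - <<'E'
from h import *
from plant import get_state, snapshot, camera_params
s=get_state(); print(s["clock"],s["tool_pos"],s["contact_force"],s["moment"],s["opening"]*.0881)
p=camera_params("wrist"); ps=camera_params("side")
W=snapshot("wrist"); S=snapshot("side"); cv2.imwrite("pics/w6.png",W[:,:,::-1]); cv2.imwrite("pics/s6.png",S[:,:,::-1])
np.save("p6.npy",np.r_[p["eye"],p["orientation"]])
print("ptr in wrist",proj(p,(.588,.172,.21)),"in side",proj(ps,(.588,.172,.21)), "barL", proj(p,(.552,.32,.27)))
S0=cv2.imread("pics/side0.png")
f=lambda a,sz: cv2.resize(a,sz,interpolation=2)
cv2.imwrite("pics/c6.png",np.hstack([f(W[:,:,::-1][280:430,270:440],(400,353)),f(S[:,:,::-1][210:270,240:308],(400,353))]))
E
```

```text
9.525 [0.5593373  0.27229404 0.25201288] [  4.43623101   2.74771997 -12.12582347] [ 0.56186987 -0.80106911  0.02286717] 0.009687499829020932
ptr in wrist [335.91743024 416.01592038] in side [282.84007189 210.50763643] barL [314.52926748 192.84154886]
```

View pics/c6.png

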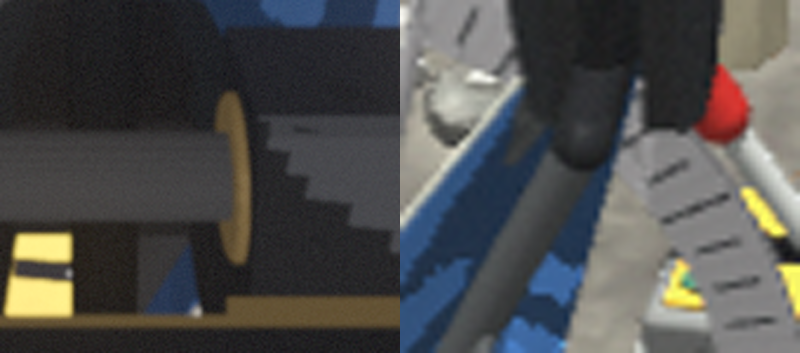

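In the side crop the white far edge of the cover is visible, running from about (240, 248) to (260, 224.5). The bar-end cap is at about (270.6, 232). The wrist view of the pointer is blocked. I'll measure the slope of the white edge in the side view and use the shut picture as a zero check.

```bash
cat > edge.py <<'E'
from h import *
from plant import camera_params
import sys
P=camera_params("side"); v=np.load("g.npy"); 
def setup(yaw,hx=None):
    g=np.array([v[0],v[1],yaw]); ps={**P,"eye":P["eye"]+v[7:10]}
    n3=np.array([-np.sin(yaw),np.cos(yaw),0]); ex=np.array([np.cos(yaw),np.sin(yaw),0]); 
    # keep bar fixed at (.458,.2566)
    h=np.r_[np.array([.458,.2566])+.215*ex[:2],.09]
    def f(uv,w):
        o,d=ray(ps,uv); t=((h-o)@n3+w)/(d@n3); q=o+d*t-h; return np.array([q@ex,q[2]])
    return f
def edge(fn,rows,x0,x1):
    im=cv2.imread(fn)[:,:,::-1].astype(int); pts=[]
    for y in rows:
        b=im[y,x0:x1,2]-im[y,x0:x1,0]           # blueness
        k=np.argmax(b>35)
        if b[k]>35 and k>0: pts.append((x0+k-.5,y))
    return np.array(pts,float)
def line(p):
    vx,vy,x,y=cv2.fitLine(p.astype(np.float32),cv2.DIST_HUBER,0,.01,.01).ravel(); return np.array([x,y]),np.array([vx,vy])
E
python3 - <<'E'
from edge import *
p=edge("pics/s6.png",range(228,266,2),215,280); print(p.tolist())
im=cv2.imread("pics/s6.png")
print(im[240,238:256].tolist())
im=cv2.imread("pics/side0.png"); 
for x in(240,270,300,325): print(x,im[270:290,x].tolist())
E
```

```text
[[256.5, 228.0], [255.5, 230.0], [253.5, 232.0], [251.5, 234.0], [250.5, 236.0], [248.5, 238.0], [246.5, 240.0], [245.5, 242.0], [243.5, 244.0], [242.5, 246.0], [240.5, 248.0], [238.5, 250.0], [237.5, 252.0], [235.5, 254.0], [233.5, 256.0], [232.5, 258.0], [230.5, 260.0], [228.5, 262.0], [227.5, 264.0]]
[[120, 122, 123], [134, 143, 147], [139, 150, 155], [140, 149, 154], [137, 148, 153], [141, 153, 154], [141, 152, 157], [176, 193, 192], [176, 190, 190], [147, 124, 109], [129, 86, 54], [125, 84, 50], [124, 82, 50], [122, 80, 48], [90, 62, 42], [72, 48, 33], [72, 50, 34], [73, 51, 33]]
240 [[85, 95, 100], [83, 95, 100], [84, 95, 99], [89, 101, 104], [95, 105, 108], [100, 111, 114], [238, 243, 243], [226, 235, 234], [142, 112, 90], [181, 116, 68], [183, 114, 67], [182, 116, 71], [181, 115, 68], [183, 116, 68], [185, 118, 69], [184, 118, 70], [184, 118, 70], [183, 116, 68], [182, 117, 67], [184, 118, 69]]
270 [[123, 133, 137], [118, 128, 130], [126, 136, 140], [126, 136, 139], [121, 131, 134], [119, 130, 132], [136, 147, 151], [180, 195, 196], [246, 247, 246], [176, 177, 168], [184, 120, 75], [184, 115, 68], [181, 115, 69], [180, 115, 69], [179, 116, 69], [180, 115, 68], [178, 114, 67], [178, 114, 67], [179, 114, 67], [179, 115, 68]]
300 [[127, 127, 128], [76, 75, 74], [131, 131, 132], [130, 129, 132], [130, 131, 132], [129, 129, 131], [131, 130, 132], [86, 85, 83], [73, 75, 72], [233, 237, 233], [246, 246, 246], [168, 144, 122], [179, 116, 69], [179, 115, 68], [179, 116, 68], [177, 113, 65], [177, 113, 67], [177, 114, 68], [179, 113, 67], [177, 112, 66]]
325 [[93, 96, 95], [80, 83, 82], [80, 82, 82], [78, 80, 79], [79, 80, 78], [78, 82, 78], [77, 80, 77], [78, 81, 79], [79, 81, 80], [77, 78, 77], [191, 197, 191], [246, 247, 246], [167, 169, 161], [178, 114, 71], [180, 116, 69], [179, 114, 68], [180, 115, 69], [180, 115, 68], [179, 115, 68], [180, 114, 68]]
```

```bash
cat > meas.py <<'E'
from edge import *
fn=sys.argv[1]; rows=range(int(sys.argv[2]),int(sys.argv[3]),2)
p=edge(fn,rows,215,290)+[.4,0]; c,d=line(p); a,b=c-15*d,c+15*d
for yaw in(.128,.14,.15):
    f=setup(yaw); w=-.087
    sl=lambda A,B:(lambda q:np.arctan2(abs(q[1]),abs(q[0]))*np.sign(q[1]*-q[0]))(f(B,w)-f(A,w))
    pos=f(c,w); o0=f((300,281.2),w)
    s0=sl((240,277.8),(325,282.7)); s1=sl(a,b)
    k=f((272.8,208),-.102); 
    # perpendicular offset of the edge line from the hinge
    off=lambda q,t:q[0]*np.sin(t)+q[1]*np.cos(t)
    pol=np.arctan2(pos[1],-pos[0])-np.arcsin(off(o0,0)/np.hypot(*pos))
    print(yaw,"shut slope %.3f h %.4f | open slope %.3f off %.4f | from position %.3f | ptr"%(s0,o0[1],s1,off(pos,s1),pol),k.round(4),"r %.4f ang %.3f"%(np.hypot(*k),np.arctan2(k[1],-k[0])))
E
python3 meas.py pics/s6.png 228 266
```

```text
0.128 shut slope 0.010 h 0.0028 | open slope 0.939 off 0.0064 | from position 0.985 | ptr [-0.0837  0.1217] r 0.1477 ang 0.968
0.14 shut slope 0.000 h 0.0037 | open slope 0.938 off 0.0061 | from position 0.967 | ptr [-0.0853  0.1227] r 0.1494 ang 0.963
0.15 shut slope -0.008 h 0.0045 | open slope 0.937 off 0.0059 | from position 0.953 | ptr [-0.0866  0.1235] r 0.1508 ang 0.960
```

With yaw 0.14 the shut edge reads zero slope. The cover then reads about 0.937 (kinematics about 0.933) and the pointer about 0.96, so I go up another 0.024 rad or so.

>>> carry_out --pt "0.0024 0.0004 0.001" --pt "0.0023 0.0004 0.001" --pt "0 0 0" --pt "0 0 0" --twist '[0, 0, 0, 0]'

```text
clock: 10.12
tool_pos: [0.5642, 0.273, 0.2548]
eef_rot: [0.705, 0.051, -0.051, -0.705]
contact_force: [2.7, 1.2, -8.9]
opening: 0.112
```

```bash
python3 - <<'E'
from h import *
from plant import get_state, snapshot
s=get_state(); print(s["clock"],s["tool_pos"],s["contact_force"],s["opening"]*.0881)
S=snapshot("side"); cv2.imwrite("pics/s7.png",S[:,:,::-1])
S=S[:,:,::-1]; cv2.imwrite("pics/c7.png",cv2.resize(S[180:300,200:340],(700,600),interpolation=2))
E
python3 meas.py pics/s7.png 228 262; python3 meas.py pics/s7.png 224 256
```

```text
10.125 [0.56422535 0.27299952 0.25475756] [ 2.67064082  1.1551711  -8.92789189] 0.009847332286538146
0.128 shut slope 0.010 h 0.0028 | open slope 0.959 off 0.0070 | from position 1.017 | ptr [-0.0837  0.1217] r 0.1477 ang 0.968
0.14 shut slope 0.000 h 0.0037 | open slope 0.958 off 0.0066 | from position 0.996 | ptr [-0.0853  0.1227] r 0.1494 ang 0.963
0.15 shut slope -0.008 h 0.0045 | open slope 0.956 off 0.0063 | from position 0.980 | ptr [-0.0866  0.1235] r 0.1508 ang 0.960
0.128 shut slope 0.010 h 0.0028 | open slope 0.951 off 0.0076 | from position 1.008 | ptr [-0.0837  0.1217] r 0.1477 ang 0.968
0.14 shut slope 0.000 h 0.0037 | open slope 0.950 off 0.0073 | from position 0.991 | ptr [-0.0853  0.1227] r 0.1494 ang 0.963
0.15 shut slope -0.008 h 0.0045 | open slope 0.949 off 0.0070 | from position 0.977 | ptr [-0.0866  0.1235] r 0.1508 ang 0.960
```

View pics/c7.png

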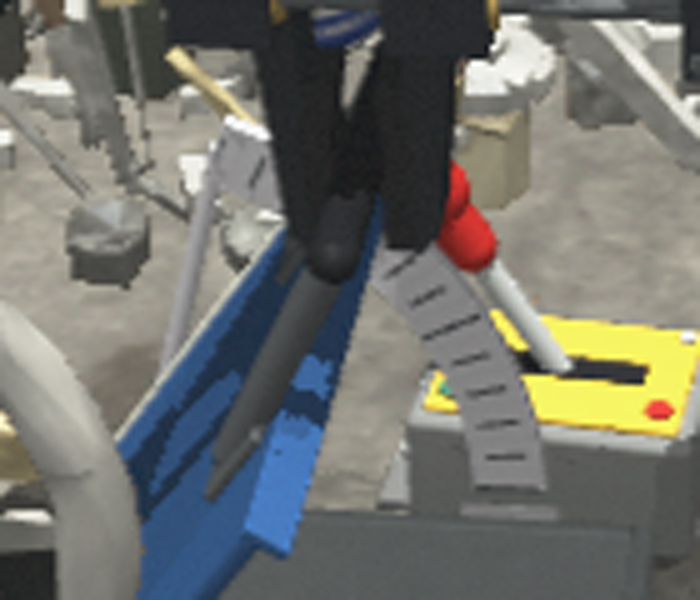

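In this view the lever is still off and the cover is held, with the pointer hidden behind the fingers. The cover reads about 0.955 by edge slope and 0.960 by kinematics. I'll refit the pointer with the grasp-derived hinge and yaw for a final figure.

```bash
cat >> fit.py <<'E'
print("---- refit")
def res2(v):
    bx=W(v[:3],-.215,0,0)[:2]-[.4588,.2570]; ex=np.array([np.cos(v[2]),np.sin(v[2])])
    return np.r_[res(v),(v[2]-.141)/.005,(bx@ex)/.0008,(bx@[-ex[1],ex[0]])/.002]
for sg in(1,2):
    R2=lambda v: (lambda e: np.r_[e[:11],e[11:]*1.])(res2(v))*np.r_[np.ones(4)/(.7*sg),np.ones(7)/.7,np.ones(6),np.ones(3)]
    s=least_squares(R2,s.x); C=np.linalg.inv(s.jac.T@s.jac); print(s.x.round(4),"sd",np.sqrt(np.diag(C))[:4].round(4)); print(res2(s.x).round(2))
for n in("top","side"):   # single camera, offset free in-camera
    i=[0,1] if n=="top" else [2,3]; m=np.ones(20); m[[k for k in range(4) if k not in i]]=0
    q=least_squares(lambda v:res2(v)*m,s.x); print(n,"only: ang %.3f"%q.x[3])
E
python3 fit.py | sed -n '/refit/,$p'
```

```text
---- refit
[ 6.719e-01  2.854e-01  1.376e-01  9.498e-01  1.500e-03  2.000e-04
  1.000e-04 -1.600e-03  4.000e-04 -1.300e-03] sd [0.0007 0.0013 0.0043 0.0069]
[-0.72 -0.32  0.18  0.44 -0.36 -0.06  0.24  0.39  0.16 -0.27  0.74  1.02
  0.14  0.1  -1.06  0.29 -0.83 -0.67 -0.01 -0.58]
[ 6.718e-01  2.862e-01  1.396e-01  9.496e-01  1.500e-03  1.000e-04
  1.000e-04 -1.500e-03  3.000e-04 -8.000e-04] sd [0.0007 0.0015 0.0045 0.0111]
[-1.3  -0.44 -0.01  1.08 -0.39 -0.13  0.14  0.39  0.21 -0.17  0.37  0.97
  0.07  0.08 -1.    0.17 -0.52 -0.29  0.   -0.33]
top only: ang 0.941
side only: ang 0.956
```

>>> carry_out --pt "-0.0008 -0.0001 -0.0005" --pt "0 0 0" --pt "0 0 0" --pt "0 0 0" --pt "0 0 0" --pt "0 0 0" --pt "0 0 0" --pt "0 0 0" --twist '[0, 0, 0, 0, 0, 0, 0, 0]'

```text
clock: 11.18
tool_pos: [0.5634, 0.2729, 0.2543]
eef_rot: [0.705, 0.051, -0.051, -0.705]
contact_force: [0.9, -0.8, -6.0]
opening: 0.113
```

```bash
python3 - <<'E'
from h import *
from plant import get_state, snapshot
s=get_state(); print(s["clock"],s["tool_pos"],s["contact_force"],s["opening"]*.0881,abs(s["qd"]).max())
S=snapshot("side"); cv2.imwrite("pics/s8.png",S[:,:,::-1])
d=np.array(s["tool_pos"][:2])-[.4588,.2575]; print("kin angle",np.arccos((.215-d@[.99,.14])/.21575)-.0835)
a=cv2.imread("pics/side0.png").astype(int); b=S[:,:,::-1].astype(int)
for n,(x0,y0,x1,y1) in dict(bottle=(372,295,408,350),can=(370,175,408,238)).items(): print(n,abs(a-b)[y0:y1,x0:x1].mean())
E
python3 meas.py pics/s8.png 226 260
```

```text
11.175 [0.56343383 0.272935   0.25430171] [ 0.94463982 -0.83559293 -5.9981817 ] 0.009939539928935794 0.0013086021907899811
kin angle 0.9563140870154373
bottle 12.688552188552189
can 14.063631300473405
0.128 shut slope 0.010 h 0.0028 | open slope 0.958 off 0.0067 | from position 1.008 | ptr [-0.0837  0.1217] r 0.1477 ang 0.968
0.14 shut slope 0.000 h 0.0037 | open slope 0.957 off 0.0063 | from position 0.989 | ptr [-0.0853  0.1227] r 0.1494 ang 0.963
0.15 shut slope -0.008 h 0.0045 | open slope 0.956 off 0.0060 | from position 0.974 | ptr [-0.0866  0.1235] r 0.1508 ang 0.960
```

```bash
python3 - <<'E'
import cv2,numpy as np
a=cv2.imread("pics/side0.png");b=cv2.imread("pics/s8.png")
cv2.imwrite("pics/c8.png",np.hstack([cv2.resize(i[165:360,345:425],None,fx=3,fy=3) for i in(a,b)]))
E
```

```text
(no output)
```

View pics/c8.png

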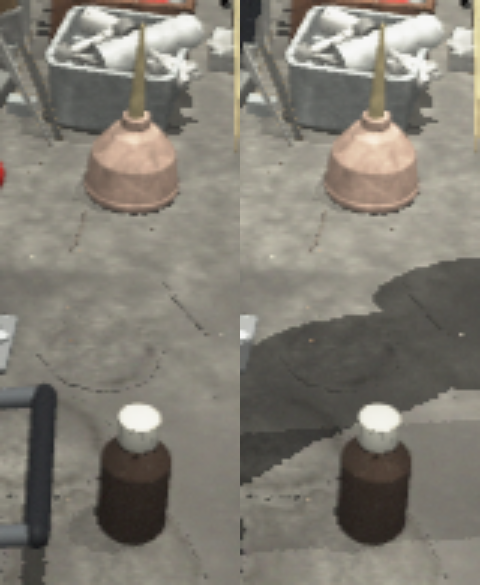

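The oil can and bottle are in the same places before and after, and only the shadows differ. Handing in.

```bash
python3 -c "
from plant import job
print(job.finish_job())"
```

```text
the job is handed in; nothing more can be done
None
```

I handed the job in at about 11.2 s, with the lever off and the gripper still holding the cover up near the pointer mark. Whether the cover lines up exactly with the mark is measured, not seen.

- **Lever:** I pushed it over first, with the cover still shut. The side view put the knob where it should be when off.
- **Cover:** I gripped the bar with 25 N and lifted it along its arc. When I handed in, the arm was still and the load was about 6 N.
- **Cover angle:** it read 0.957 rad from the slope of the white edge and 0.956 from the arm's position. The edge's position in the image gave about 0.99, but I did not trust that because it depends heavily on the hinge position and edge height.
- **Pointer angle:** the final fit gave about 0.950 ± 0.01 rad. Single readings were 0.941 from the top camera and 0.956–0.963 from the side camera. The cover should therefore be within about 0.01–0.02 rad of the mark.
- **Not confirmed:** once the cover was up, the fingers and arm hid the pointer from all three cameras. I could not see the white edge against it, or check by eye that it stayed put. It had not moved in the last clear view, taken just after the lever push.
- **Loose items:** the oil can and bottle look unmoved in the before and after pictures.
- **Forces:** the arm pulled with about 27 N at one point while lifting, because the bar slid slightly in the pads. I eased that off before the final positioning.

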